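# Clamp a bracket with the star-wheel vice

## Robot

A 7-joint arm with a two-finger parallel gripper is mounted at the origin on the work surface. World frame = base frame: x ahead of the robot, y to its left, z up, the work surface at z = 0. Lengths are in m, angles in rad, forces in N, time in s.
With the tool pointing down it reaches from about 0.425 to 0.925 m from the base axis. Payload 6.8 kg.
Tool frame: the origin (TCP) lies between the finger pads; the fingertips stand 14 mm ahead of it and the grasp point (between the pads) lies 5 mm behind it; z points along the fingers, y is the line along which they close (so a half turn about z gives the same grasp; the last joint's range is limited). The gripper opens to 85 mm and grips with 20 to 120 N. Pads are 22 mm wide; open, the fingers measure 114 mm over their backs; the gripper's body (76 mm by 85 mm) begins 54 mm behind the grasp point. The pads swing forward as they close: fully open they stand 13 mm farther back than shut.
Start: joints at [-1.299, 0.477, 0.022, 1.555, -0.011, 1.109, -0.083], TCP at [0.25, 0.627, 0.245] pointing down, gripper open.
Joint ranges: [-2.96, 2.96], [-0.34, 2.1], [-1.41, 1.46], [0.24, 2.44], [-1.37, 4.51], [0.17, 1.92], [-2.96, 2.96]. Speed limits (rad/s): [2.39, 2.39, 3.14, 3.14, 3.14, 3.14, 3.14].

## Interface

Orientations are given as a rotation vector (axis times angle).
In Python, from bench import r, imaging gives the robot as it stands.
- The arm moves only by the tool apply_moves, never from a script. Its argument "moves" is a list of rows, each a list of 2 entries, a list of its own where there are three numbers: the shift along the tool's x, y, z in cm, then the turn about the tool's z in rad. In form: [[[tx, ty, tz], roll], ...]. A call has 1 to 10 rows; each row is the pose to reach, as a shift and turn from the pose commanded when the call began, along the tool's axes at that moment; what a row does not reach only later rows make up. A row lasts 1/12 s, in which the tool goes at most 41.7 mm and 7.16 degrees, less where a joint would pass 70% of its speed; a pose out of reach is approached as far as the arm can. A call with a gripper value outside its range is refused whole. "claw" is the opening, from 0 (shut) to 1 (fully open), set as the call begins (left out, the last holds). The fingers move at their own pace and stop on an object; "grip_force" is the grip in N (left out, the last holds). Time passes only in rows, so rows that repeat a pose let the fingers close. It gives the time, the measured TCP pose, the force and the opening at its end, in the units of the state.
- r.get_obs(): the state, without advancing time (a new reading comes with each control period).
- imaging.grab_frame(name): name is "scene" or "side" or "wrist"; returns a dict with "frame" (384x512x3 uint8, blue, green, red), "intrinsics" (3x3 intrinsics, pixels), "T" (4x4, takes a point from camera to world coordinates). Camera axes: x right, y up, looking along -z (the intrinsics and any distortion apply to the point x, -y, -z); pixel columns grow to the right and rows downward; lengths in m; the calibration is good to about 2 mm. A picture is of the moment at which its call begins. There is no depth.
- r.hand_in(): hands the job in, once; it reports no verdict.
The state is a dict: "clock": time; "joints": joint angles; "qvel": joint speeds; "tau": joint torques, N m; "tcp_pos": TCP position; "orientation": TCP orientation; "contact_force": force on the tool from outside, world axes, zero at the start; "moment": the same for the moment, N m; "grip_width": finger opening in m.
Only numpy, scipy, OpenCV 4.12 (cv2) and the standard library are available. Lean on these libraries where they do the work, as an engineer would, in place of code of your own. Each camera call takes 0.05 s, during which the arm holds its last target. There are 200 camera calls.

## Task

Set the galvanised bracket, open side up and lengthwise, on the vice's bed between the jaw and the black back stop, and let go of it. Then wind the star wheel anticlockwise (seen from above) by pushing its exposed spokes one after another, until the jaw has slid the bracket against the stop and the spoke, pushed near its middle or outer half, resists with about 12 N; leave it clamped. Drive the jaw only through the wheel, do not overtighten (never push a spoke with more than about 15 N), and leave the tape roll, the bolt and the green bin where they are.

Things in the scene. Friction and masses are not known exactly. Their poses are not given: they have to be found in the camera images.
- vice: Star-wheel vice, fixed: grey base plate 150 x 350 x 12 mm on the table. Origin at table height; the vice's y axis is its long axis, z up. All x, y, z given for its parts are in this frame. Wheel axis upright at x 0, y -130 mm. Under the free spokes the base and a rack (along y near x 26 mm, up to 28 mm high) leave room for fingertips down to about 33 mm above the table.
- bed (a point): Middle of the vice's bed top (vice x 0, y 45, z 30 mm), axes as the vice. Flat steel, y -42 to 132 mm, between two lips 8 mm high whose inner faces are 48 mm apart (x -24 and 24). A black back stop, 70 mm wide, 24 thick (y), top 69 mm high, is bolted across it: its jaw-side face is somewhere between y 78 and 102 mm, different each time, not reported.
- hood (a point): Middle of the blue hood's top (vice x 0, y -85, z 82 mm). The hood, 200 mm wide in x, spans y -130 to -40 mm and covers the wheel's inner half with walls at both ends (x -100 and 100): spokes can be pushed only on the side y < -130 mm.
- wheel_hub (a point): Centre of the star wheel on its axis at spoke height (56 mm above the table); turns with it, x axis along the red-ball spoke. Five steel spokes 72 degrees apart, 12 mm thick, with 18 mm balls (one red, four black) centred 80 mm from the axis; hub radius 20 mm.
- wheel (a joint): Wheel angle (rad): 0 = red-ball spoke along the vice's +x; grows anticlockwise from above, closing the jaw 20 mm per rad, up to 5.2; starts within 0 to 0.8. It stays where left. Turning it freely takes about 5 N at 60 mm from the axis (0.3 N m); each further newton there adds about 3 N of jaw force. Once tight, friction keeps up to 15 N of jaw force after release.
- jaw: Sliding jaw, dark steel, with a sprung brass pad before it (44 mm wide, top 65 mm high; gives 1 mm per 11 N, damped, up to 7 mm). Origin: middle of the unloaded pad face's lower edge, 30 mm above the table; the face looks and slides to the vice's +y. At wheel angle 0 it is at y -30 mm; jaw and pad reach 32 mm back from it.
- bracket_mid (a point): Centre of the loose bracket, half-way up: silvery U channel 36 mm wide (its x), 50 mm long (its y), 36 mm tall, walls 5 mm, open at the top and at both ends, about 0.16 kg. Grasp it across its 36 mm width. It is clamped lengthwise, its y along the vice's y. It bends if the jaw squeezes it with more than 50 N.
- bracket: The same bracket; origin at the centre of its underside.
- tape: Roll of orange tape lying flat, 80 mm across, 24 mm tall; origin at the centre of its underside. Leave alone.
- bolt: Hex bolt standing on its head, head 32 mm across, 52 mm tall; origin at the centre of its underside. Leave alone.
- greenbin: Green open stock bin 110 x 160 x 60 mm; origin at the centre of its underside. Leave alone.
Things that resemble listed ones, but are neither listed nor needed, are in the scene too. Leave any red look-alike of the bracket alone.

How it is judged:
On the way:
1. the bracket lies flat and lengthwise on the bed between the guide lips, let go, not yet clamped (x of bracket_mid in the frame of vice between -0.008 and 0.008 m and z of bracket_mid in the frame of vice between 0.044 and 0.053 m and y of bracket_mid in the frame of vice between -0.03 and 0.1 m and angle between bracket_mid's own z axis and vertical below 0.12 rad and angle between the y axis of bracket_mid and the y axis of vice, either way round below 0.15 rad and contact force between bracket and the fingers below 0.1 N and contact force between jaw and bracket below 1 N), for 0.2 s.
At the end, for the whole second after the job is handed in: The bracket lies flat (within 0.12 rad) and lengthwise (within 0.15 rad) on the bed between the lips, is squeezed by the jaw with more than 6 N, the wheel is at rest and the fingers are off the bracket (x of bracket_mid in the frame of vice between -0.008 and 0.008 m and z of bracket_mid in the frame of vice between 0.044 and 0.053 m and y of bracket_mid in the frame of vice between -0.03 and 0.1 m and angle between bracket_mid's own z axis and vertical below 0.12 rad and angle between the y axis of bracket_mid and the y axis of vice, either way round below 0.15 rad and contact force between bracket and the fingers below 0.1 N and contact force between jaw and bracket above 6 N and velocity of joint wheel between -0.05 and 0.05 rad/s); the robot touches nothing.
It fails at once if the bracket is squeezed by the jaw with more than 50 N (contact force between jaw and bracket above 50 N).
It fails at once if the wheel is pushed with more than 25 N (contact force between wheel and the fingers above 25 N).
It fails at once if the jaw is pushed directly by the robot with more than 8 N (contact force between jaw and the arm above 8 N).
It fails at once if the tape roll, the bolt or the green bin is shifted by more than 20 mm (distance of any of tape, bolt, greenbin from where it was at the start of the episode above 0.02 m).
It also fails if it takes over 72 s, if anything falls off the work surface, if the arm or the gripper's body presses on something with over 40 N, if the wrist force passes 120 N, or if a joint passes its speed limit or range.

## Working session

There is one attempt and no reset: what is moved stays moved. The work goes in short steps, Python scripts to look and compute and a tool call to move; the robot and the scene stay as the last step left them, time stands still between calls to the robot, and variables do not carry over. Pictures are saved under pics/ and viewed, on a budget of 10 in all, crops included, one or two more only if the job needs it, and the job is handed in when it is done.

Besides the shell and the picture viewer there is one more tool, called after ">>>" in YAML: its name, and indented under it one key for each argument. apply_moves: Moves the arm, as the interface text tells. Its arguments: {"type":"object","properties":{"moves":{"type":"array","items":{"type":"array"}},"claw":{"type":"number"},"grip_force":{"type":"number"}},"required":["moves"]}

```bash
ls; mkdir -p pics; python3 - <<'E'
from bench import r, imaging
import cv2,numpy as np
o=r.get_obs();print({k:np.round(v,3) for k,v in o.items()})
for n in ["scene","side","wrist"]:
    d=imaging.grab_frame(n);cv2.imwrite(f"pics/{n}0.png",d["frame"]);np.savez(f"pics/{n}0.npz",**d);print(n,d["intrinsics"].round(1).tolist(),d["T"].round(3).tolist())
a=cv2.imread("pics/scene0.png");b=cv2.imread("pics/side0.png");c=cv2.imread("pics/wrist0.png")
E
```

```text
pics
{'clock': np.float64(0.0), 'joints': array([-1.299,  0.478,  0.022,  1.556, -0.011,  1.109, -0.083]), 'qvel': array([-0.   , -0.001,  0.001,  0.001, -0.001,  0.   , -0.001]), 'tau': array([-2.0000e-03, -5.9644e+01,  1.6070e+00, -2.8120e+01,  1.2000e-02,
        9.0000e-03,  0.0000e+00]), 'tcp_pos': array([0.25 , 0.626, 0.244]), 'orientation': array([-5.930e-01, -3.085e+00,  3.000e-03]), 'contact_force': array([-0.244, -0.86 ,  0.151]), 'moment': array([-0.025,  0.068,  0.03 ]), 'grip_width': np.float64(0.085)}
scene [[379.9, 0.0, 259.6], [0.0, 379.9, 190.6], [0.0, 0.0, 1.0]] [[-0.632, -0.526, 0.569, 1.068], [0.775, -0.42, 0.473, 0.47], [-0.009, 0.74, 0.673, 0.603], [0.0, 0.0, 0.0, 1.0]]
side [[410.6, 0.0, 256.2], [0.0, 410.6, 197.0], [0.0, 0.0, 1.0]] [[-0.84, 0.356, -0.41, 0.318], [-0.543, -0.564, 0.622, 0.566], [-0.01, 0.745, 0.667, 0.594], [0.0, 0.0, 0.0, 1.0]]
wrist [[338.8, 0.0, 255.1], [0.0, 338.8, 192.5], [0.0, 0.0, 1.0]] [[0.369, -0.881, -0.296, 0.175], [0.929, 0.35, 0.119, 0.657], [-0.001, -0.319, 0.948, 0.372], [0.0, 0.0, 0.0, 1.0]]
```

View pics/scene0.png

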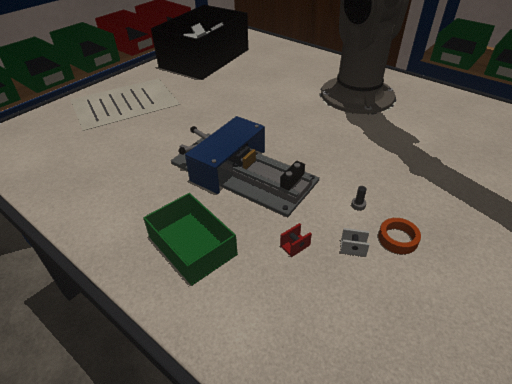

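View pics/side0.png

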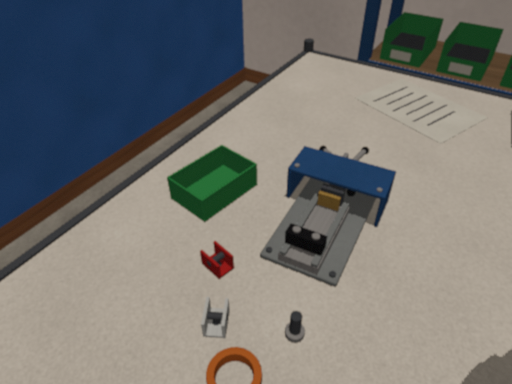

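The galvanised bracket candidates are silver at scene (355,243) / side (216,319), and red at scene (295,240) / side (217,260). The silver one fits, and red is the look-alike to leave alone. I'll check this in an enlarged composite.

```bash
cat > h.py <<'E'
import numpy as np,cv2
def load(n): return dict(np.load(f"pics/{n}.npz"))
def ray(d,uv,z):
    K=d["intrinsics"];T=d["T"]
    p=np.array([(uv[0]-K[0,2])/K[0,0],-(uv[1]-K[1,2])/K[1,1],-1.0])
    v=T[:3,:3]@p;o=T[:3,3]
    return o+v*(z-o[2])/v[2]
def proj(d,P):
    K=d["intrinsics"];T=d["T"]
    c=T[:3,:3].T@(np.asarray(P)-T[:3,3]);return np.array([K[0,0]*c[0]/-c[2]+K[0,2],K[1,1]*c[1]/c[2]+K[1,2]])
def crop(d,x,y,w,h,s,g=1.6):
    f=d["frame"][y:y+h,x:x+w];f=cv2.resize(f,None,fx=s,fy=s,interpolation=cv2.INTER_CUBIC)
    return np.clip(f*g,0,255).astype(np.uint8)
E
python3 - <<'E'
from h import *
s=load("scene0");t=load("side0")
A=np.hstack([crop(s,165,110,160,120,2.5),crop(s,330,205,80,60,5)])
B=np.hstack([crop(t,255,140,160,140,2.5)[:300],crop(t,186,290,80,60,5)])
cv2.imwrite("pics/c1.png",np.vstack([A,B]))
for n in("scene0","side0"):
    d=load(n);hsv=cv2.cvtColor(d["frame"],cv2.COLOR_BGR2HSV)
    m=cv2.inRange(hsv,(105,120,40),(125,255,255))
    if n=="scene0": m[:,:150]=0;m[:100]=0;
    else: m[:,:270]=0;m[:130]=0
    c=max(cv2.findContours(m,0,2)[0],key=cv2.contourArea)
    print(n,cv2.approxPolyDP(cv2.convexHull(c),2,True)[:,0].tolist(),cv2.boundingRect(c))
print("plate?",ray(s,(290,212),.012),ray(s,(318,180),.012))
print("br",ray(s,(355,243),.018),ray(t,(216,319),.018))
E
```

```text
scene0 [[263, 127], [215, 167], [186, 154], [236, 117]] (186, 117, 78, 51)
side0 [[304, 148], [321, 150], [394, 172], [376, 224], [287, 195], [289, 168]] (287, 148, 108, 77)
plate? [0.58026766 0.14979376 0.012     ] [0.45206732 0.13927247 0.012     ]
br [0.57458556 0.3039029  0.018     ] [0.5693438  0.30542261 0.018     ]
```

View pics/c1.png

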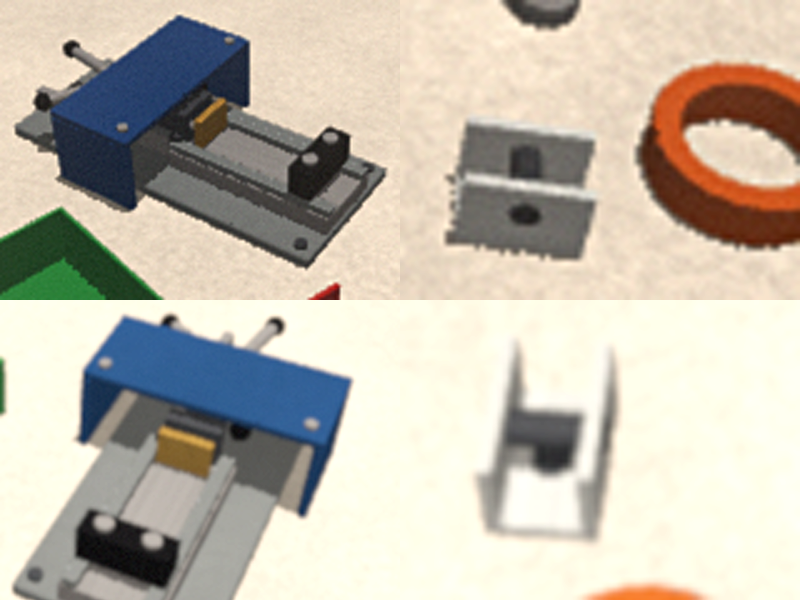

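The composite shows the silver bracket upright with its open side up. Its top wall edges in scene are (342.6,240.6)-(369.4,244) and (343.2,229)-(369,232.6). The hood corners are clear in both views, so I can cast rays.

```bash
cat > m.py <<'E'
from h import *
s=load("scene0");t=load("side0")
np.set_printoptions(precision=4,suppress=True)
H=[(s,[(237,116.8),(264.6,126),(218.6,168.8),(185.8,157.2)]),(t,[(304.2,147.2),(290.2,167.2),(381,195.2),(395.4,172)])]
for d,c in H:
    P=np.array([ray(d,u,.082)[:2] for u in c]);print(P,"ctr",P.mean(0),"edges",np.linalg.norm(P-np.roll(P,-1,0),axis=1))
    for i in range(4):
        e=P[(i+1)%4]-P[i];print(np.degrees(np.arctan2(e[1],e[0])),end=" ")
    print()
for u in [(287.8,215),(318.7,178.5)]: print("base",ray(s,u,.012))
for u in [(342.6,240.8),(369.4,244),(369,232.6),(343.2,229)]: print("brk s",ray(s,u,.036)[:2])
ts=[(186+(x-400)/5,290+(y-300)/5) for x,y in [(515,340),(613,345),(600,470),(478,473)]]
for u in ts: print("brk t",ray(t,u,.036)[:2])
E
python3 m.py
```

```text
[[ 0.4431 -0.1224]
 [ 0.4328 -0.0389]
 [ 0.6282 -0.011 ]
 [ 0.6444 -0.0981]] ctr [ 0.5371 -0.0676] edges [0.0841 0.1974 0.0886 0.2027]
97.08745450631285 8.140465319863921 -79.49823388968392 -173.1244373953671 
[[ 0.6331 -0.1027]
 [ 0.6241 -0.0251]
 [ 0.4384 -0.0408]
 [ 0.4387 -0.1231]] ctr [ 0.5336 -0.0729] edges [0.0781 0.1864 0.0823 0.1954]
96.61853937841619 -175.16910493010926 -89.75273629893444 5.995973716391869 
base [0.5906 0.1514 0.012 ]
base [0.4464 0.1376 0.012 ]
brk s [0.5998 0.2877]
brk s [0.5748 0.3317]
brk s [0.549  0.3176]
brk s [0.5724 0.2732]
brk t [0.5939 0.2893]
brk t [0.5662 0.2739]
brk t [0.5435 0.3122]
brk t [0.5742 0.333 ]
```

```bash
cat >> h.py <<'E'
from scipy.spatial.transform import Rotation as R
def plan(o,P,yaw_y):  # world target, wanted world angle (deg) of tool y -> tool shift cm, roll
    M=R.from_rotvec(o["orientation"]).as_matrix()
    sh=M.T@(np.asarray(P)-o["tcp_pos"])*100
    ay=np.degrees(np.arctan2(M[1,1],M[0,1]));d=(ay-yaw_y+180)%360-180
    print("tcp",np.round(o["tcp_pos"],4),"tooly",round(ay,2),"tool z",M[:,2].round(3),"F",np.round(o["contact_force"],1),"w",round(float(o["grip_width"]),4),"t",o["clock"],"-> shift",sh.round(2),"roll",round(np.radians(d),3))
E
python3 - <<'E'
from h import *
from bench import r
s=load("scene0")
print("bolt",ray(s,(359,205),0),"tape",ray(s,(400,236),.024))
plan(r.get_obs(),(.572,.302,.17),30)
E
```

```text
bolt [0.45513739 0.25180478 0.        ] tape [0.50759673 0.36655697 0.024     ]
tcp [0.2501 0.6265 0.2446] tooly 68.24 tool z [-0.    -0.001 -1.   ] F [ 0.4 -0.1 -0. ] w 0.0856 t 0.15 -> shift [-41.92 -18.19   7.48] roll 0.667
```

>>> apply_moves:
  moves:
    - [[-4,-1.75,0.7],0.07]
    - [[-7.5,-3.3,1.4],0.14]
    - [[-11,-4.8,2],0.21]
    - [[-14.5,-6.3,2.6],0.28]
    - [[-18,-7.8,3.2],0.35]
    - [[-21.5,-9.3,3.9],0.42]
    - [[-25,-10.9,4.5],0.48]
    - [[-28.5,-12.4,5.1],0.54]
    - [[-32,-13.9,5.8],0.6]
    - [[-35.5,-15.4,6.4],0.667]
  claw: 1

```text
clock: 0.98
tcp_pos: [0.5237, 0.3507, 0.1808]
orientation: [-1.574, -2.719, 0.001]
contact_force: [0.6, 0.8, 0.0]
grip_width: 0.0854
```

```bash
python3 - <<'E'
from h import *
from bench import r
plan(r.get_obs(),(.572,.302,.17),30)
E
```

```text
tcp [0.5237 0.3507 0.1808] tooly 29.86 tool z [-0. -0. -1.] F [0.6 0.8 0. ] w 0.0854 t 0.9833 -> shift [-6.63  1.77  1.08] roll -0.002
```

>>> apply_moves:
  moves:
    - [[-3.3,0.9,0.5],0]
    - [[-6.6,1.8,1],0]
    - [[-6.6,1.8,1],0]
    - [[-6.6,1.8,1],0]

```text
clock: 1.32
tcp_pos: [0.5729, 0.3011, 0.1707]
orientation: [1.577, 2.716, -0.003]
contact_force: [-0.5, 0.1, 0.2]
grip_width: 0.0856
```

```bash
python3 - <<'E'
from h import *
from bench import r,imaging
d=imaging.grab_frame("wrist");np.savez("pics/w1.npz",**d)
plan(r.get_obs(),(.572,.302,.17),30)
for P in [(.572,.302,.036),(.572,.302,0)]: print(proj(d,P))
cv2.imwrite("pics/w1.png",cv2.convertScaleAbs(d["frame"],alpha=1.4))
E
```

```text
tcp [0.5716 0.3035 0.1708] tooly 29.93 tool z [-0.001 -0.    -1.   ] F [-0.1  0.9 -0.1] w 0.0857 t 1.3667 -> shift [-0.15 -0.04  0.09] roll -0.001
[253.61626511 183.37649615]
[253.79863264 171.75881786]
```

View pics/w1.png

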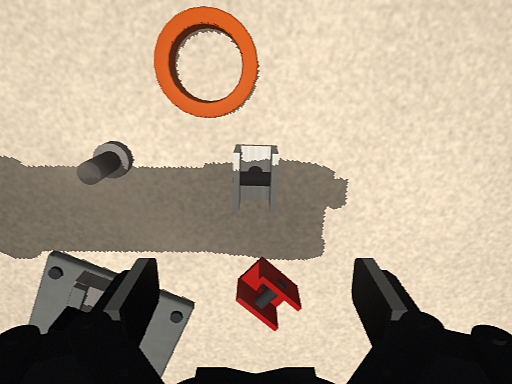

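The view shows the silver bracket at (233-279, 145-208), nearly aligned with the gripper. Tape, bolt and red look-alike are clear of the fingers' path.

```bash
python3 - <<'E'
from h import *
from bench import r
d=load("w1");np.set_printoptions(precision=4,suppress=True)
for u in [(234,208),(277.5,208),(279.5,153),(232.5,153)]: print(ray(d,u,.036)[:2])
for u in [(235,145),(278,145)]: print("z0",ray(d,u,0)[:2])
cv2.imwrite("pics/w1c.png",crop(d,210,130,90,90,6,1.8))
E
```

```text
[0.5685 0.2753]
[0.5998 0.2933]
[0.5773 0.3338]
[0.5452 0.3154]
z0 [0.5453 0.315 ]
z0 [0.5785 0.334 ]
```

View pics/w1c.png

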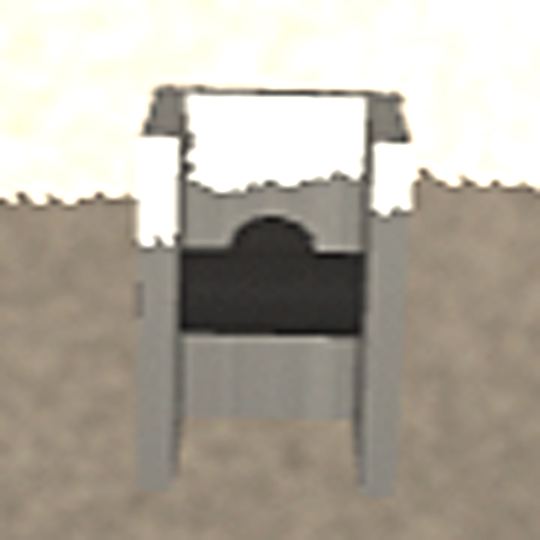

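```bash
python3 - <<'E'
from h import *
from bench import r
d=load("w1");np.set_printoptions(precision=4,suppress=True)
P=np.array([ray(d,u,.036)[:2] for u in [(232.8,211.5),(275.7,212.2),(278.9,153.5),(232.8,152.7)]])
print(P,P.mean(0),np.linalg.norm(P-np.roll(P,-1,0),axis=1))
e=P[3]+P[2]-P[0]-P[1];a=np.degrees(np.arctan2(e[1],e[0]));print(a)
plan(r.get_obs(),(*P.mean(0),.026),a-90)
E
```

```text
[[0.5691 0.2721]
 [0.6005 0.2893]
 [0.5771 0.3333]
 [0.5453 0.3158]] [0.573  0.3026] [0.0358 0.0498 0.0363 0.0498]
118.31286575729645
tcp [0.5716 0.3035 0.1708] tooly 29.93 tool z [-0.001 -0.    -1.   ] F [-0.1  0.9 -0.1] w 0.0857 t 1.3667 -> shift [-0.15  0.09 14.48] roll 0.028
```

The measured size is 36 x 50 mm, which matches. I'll descend and grasp.

>>> apply_moves:
  moves:
    - [[-0.1,0.1,4],0.03]
    - [[-0.1,0.1,8],0.03]
    - [[-0.1,0.1,11.5],0.03]
    - [[-0.1,0.1,13.5],0.03]
    - [[-0.1,0.1,14.5],0.03]
    - [[-0.1,0.1,14.5],0.03]

```text
clock: 1.87
tcp_pos: [0.5703, 0.3047, 0.024]
orientation: [-1.606, -2.697, 0.005]
contact_force: [-0.4, 0.0, 0.1]
grip_width: 0.0855
```

>>> apply_moves:
  moves:
    - [[0,0,0],0]
    - [[0,0,0],0]
    - [[0,0,0],0]
    - [[0,0,0],0]
    - [[0,0,0],0]
    - [[0,0,0],0]
    - [[0,0,0],0]
    - [[0,0,0],0]
  claw: 0.2
  grip_force: 35

```text
clock: 2.53
tcp_pos: [0.5737, 0.3044, 0.028]
orientation: [1.611, 2.696, 0.004]
contact_force: [0.2, 0.8, 5.7]
grip_width: 0.0354
```

```bash
python3 - <<'E'
from h import *
from bench import r
plan(r.get_obs(),(.573,.303,.126),5)
E
```

```text
tcp [0.5737 0.3044 0.028 ] tooly 28.3 tool z [ 0.002  0.002 -1.   ] F [0.2 0.8 5.7] w 0.0354 t 2.5333 -> shift [-0.08 -0.11 -9.8 ] roll 0.407
```

>>> apply_moves:
  moves:
    - [[0,0,-2],0]
    - [[0,0,-5],0.1]
    - [[0,0,-9],0.2]
    - [[0,0,-13],0.3]
    - [[0,0,-13],0.4]
    - [[0,0,-13],0.4]

```text
clock: 3.03
tcp_pos: [0.5743, 0.3047, 0.1596]
orientation: [2.118, 2.319, 0.009]
contact_force: [0.7, -0.1, -2.6]
grip_width: 0.0354
```

```bash
python3 - <<'E'
from h import *
from bench import r
# vice pose est
a=np.radians(5.3);O=np.array([.5295,.015]);ex=np.array([np.cos(a),np.sin(a)]);ey=np.array([-ex[1],ex[0]])
plan(r.get_obs(),(*(O+30e-3*ey+.06*ey),.17),5.3)
E
```

```text
tcp [0.5743 0.3047 0.1596] tooly 5.19 tool z [ 0.005  0.003 -1.   ] F [ 0.7 -0.1 -2.6] w 0.0354 t 3.0333 -> shift [-19.44  -7.1   -1.13] roll -0.002
```

>>> apply_moves:
  moves:
    - [[-4,-1.4,-0.7],0]
    - [[-8,-2.8,-1.4],0]
    - [[-12,-4.2,-2.1],0]
    - [[-16,-5.6,-2.8],0]
    - [[-19.5,-7,-3.4],0]
    - [[-22.5,-7,-4],0]
    - [[-25.4,-7.1,-4],0]
    - [[-25.4,-7.1,-4],0]
    - [[-25.4,-7.1,-4],0]

```text
clock: 3.78
tcp_pos: [0.525, 0.0421, 0.1954]
orientation: [-2.116, -2.321, 0.003]
contact_force: [0.1, 0.7, -0.4]
grip_width: 0.0354
```

```bash
python3 - <<'E'
from h import *
from bench import r,imaging
d=imaging.grab_frame("wrist");np.savez("pics/w2.npz",**d)
plan(r.get_obs(),(.5265,.045,.2),5.3)
cv2.imwrite("pics/w2.png",crop(d,0,0,512,384,1.56,1.5))
E
```

```text
tcp [0.5251 0.044  0.1953] tooly 5.45 tool z [-0.002 -0.    -1.   ] F [ 0.1 -0.3 -0.4] w 0.035 t 3.8333 -> shift [ 0.09  0.15 -0.47] roll 0.003
```

View pics/w2.png

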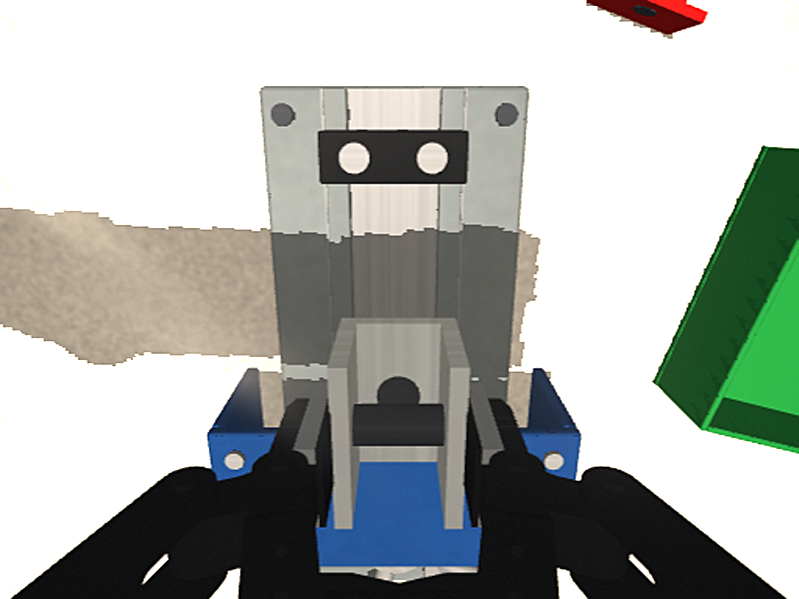

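The view shows the bracket in the grip over the bed. Base end corners are at (262,87) and (527,87), the hood front edge at (208,434)-(580,434), and the stop at (318-467,131-183), all in the scaled picture.

```bash
python3 - <<'E'
from h import *
from bench import r
d=load("w2");np.set_printoptions(precision=4,suppress=True)
q=lambda x,y,z: ray(d,(x/1.56,y/1.56),z)[:2]
def pr(n,A,B):
    e=B-A;print(n,A,B,"mid",(A+B)/2,"len",np.linalg.norm(e),"ang",np.degrees(np.arctan2(e[1],e[0])))
pr("base end",q(262,87,.012),q(527,87,.012))
pr("hood front",q(208,434,.082),q(580,434,.082))
pr("stop rear",q(318,131,.069),q(467,131,.069))
pr("stop frnt",q(318,183,.069),q(467,183,.069))
pr("base L",q(281,365,.012),q(262,87,.012));pr("base R",q(517.5,365,.012),q(527,87,.012))
pr("lip in",q(352,230,.038),q(440,230,.038))
pr("bracket top near",q(334,527,.206),q(464,527,.206))
print(d["T"][:3,3])
E
```

```text
base end [0.442  0.1354] [0.5864 0.1491] mid [0.5142 0.1423] len 0.14504686506266964 ang 5.384057135871977
hood front [ 0.4329 -0.0402] [ 0.6279 -0.0216] mid [ 0.5304 -0.0309] len 0.19590429829640613 ang 5.450252187346067
stop rear [0.4818 0.117 ] [0.5498 0.1234] mid [0.5158 0.1202] len 0.06830856376058997 ang 5.390990629250049
stop frnt [0.4828 0.0936] [0.5529 0.1002] mid [0.5179 0.0969] len 0.07041065963118051 ang 5.399650272376276
base L [ 0.4563 -0.0314] [0.442  0.1354] mid [0.4491 0.052 ] len 0.16748721980612089 ang 94.91015553160712
base R [ 0.6089 -0.0169] [0.5864 0.1491] mid [0.5976 0.0661] len 0.16748734254810818 ang 97.73740713861203
lip in [0.4981 0.0664] [0.5459 0.0709] mid [0.522  0.0687] len 0.04798660381659345 ang 5.4079489284677
bracket top near [0.5106 0.0179] [0.546  0.0213] mid [0.5283 0.0196] len 0.03558829153264237 ang 5.473793414230326
[0.5183 0.1241 0.3234]
```

>>> apply_moves:
  moves:
    - [[-0.3,-0.15,3],0]
    - [[-0.3,-0.15,6.5],0]
    - [[-0.3,-0.15,10],0]
    - [[-0.3,-0.15,12],0]
    - [[-0.3,-0.15,13],0]
    - [[-0.3,-0.15,13.3],0]
    - [[-0.3,-0.15,13.3],0]
    - [[-0.3,-0.15,13.3],0]

```text
clock: 4.5
tcp_pos: [0.5256, 0.0417, 0.0642]
orientation: [2.113, 2.324, 0.002]
contact_force: [-0.5, 0.5, -1.4]
grip_width: 0.0349
```

>>> apply_moves:
  moves:
    - [[0,-0.05,0.2],0]
    - [[0,-0.05,0.35],0]
    - [[0,-0.05,0.5],0]
    - [[0,-0.05,0.5],0]

```text
clock: 4.83
tcp_pos: [0.5244, 0.0412, 0.0586]
orientation: [2.114, 2.323, 0.001]
contact_force: [0.2, -0.7, -1.1]
grip_width: 0.0352
```

>>> apply_moves:
  moves:
    - [[0,0,0.1],0]
    - [[0,0,0.2],0]
    - [[0,0,0.25],0]
    - [[0,0,0.25],0]

```text
clock: 5.17
tcp_pos: [0.5245, 0.0411, 0.0578]
orientation: [-2.114, -2.322, -0.002]
contact_force: [-8.1, 0.1, 24.1]
grip_width: 0.0351
```

>>> apply_moves:
  moves:
    - [[0,0,-0.15],0]
    - [[0,0,-0.15],0]

```text
clock: 5.33
tcp_pos: [0.5247, 0.041, 0.0579]
orientation: [2.114, 2.323, 0.002]
contact_force: [-1.2, -0.2, 9.0]
grip_width: 0.0352
```

>>> apply_moves:
  moves:
    - [[0,0,0],0]
    - [[0,0,0],0]
    - [[0,0,0],0]
    - [[0,0,0],0]
  claw: 0.75

```text
clock: 5.67
tcp_pos: [0.5242, 0.041, 0.0571]
orientation: [-2.115, -2.323, 0.001]
contact_force: [-0.3, 0.6, 1.0]
grip_width: 0.0642
```

>>> apply_moves:
  moves:
    - [[0,0,-1],0]
    - [[0,0,-3],0]
    - [[0,0,-6],0]
    - [[0,0,-10],0]
    - [[0,0,-14],0]
    - [[0,0,-14],0]

```text
clock: 6.17
tcp_pos: [0.5285, 0.0409, 0.205]
orientation: [2.112, 2.317, 0.016]
contact_force: [1.6, -0.7, 0.1]
grip_width: 0.0638
```

```bash
python3 - <<'E'
from h import *
from bench import r,imaging
d=imaging.grab_frame("wrist");np.savez("pics/w3.npz",**d)
plan(r.get_obs(),(.5265,.045,.2),5.3)
cv2.imwrite("pics/w3.png",crop(d,100,30,300,250,2.4,1.5))
E
```

```text
tcp [0.527  0.0412 0.2019] tooly 5.36 tool z [ 0.008  0.003 -1.   ] F [-0.   0.  -0.8] w 0.0639 t 6.2167 -> shift [ 0.39 -0.02  0.2 ] roll 0.001
```

View pics/w3.png

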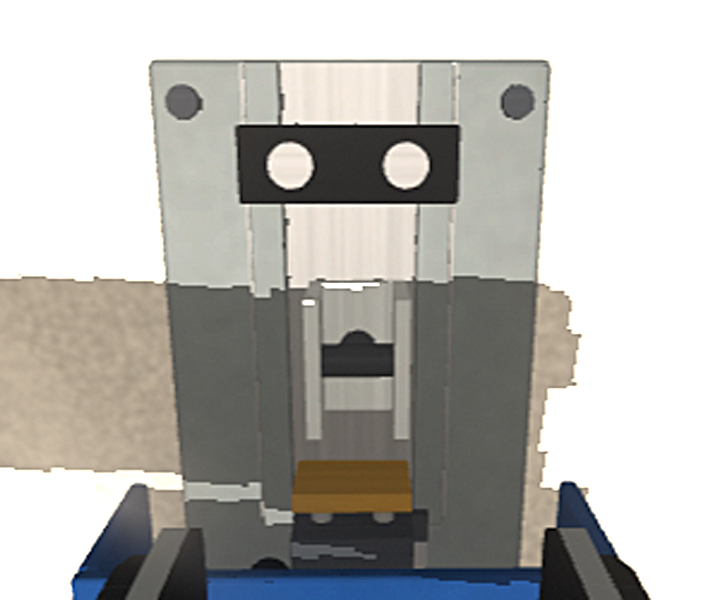

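The bracket lies flat and centred between the lips, with clear gaps to the pad (461-511) and to the stop. Next come the jaw position (which gives the wheel angle) and the plan for the wheel.

```bash
cat >> h.py <<'E'
A=np.radians(5.4);O=np.array([.527,.011]);EX=np.array([np.cos(A),np.sin(A)]);EY=np.array([-EX[1],EX[0]])
def v2w(x,y,z): return np.array([*(O+EX*x+EY*y),z])
def w2v(P): d=np.asarray(P)[:2]-O; return np.array([d@EX,d@EY])
E
python3 - <<'E'
from h import *
d=load("w3");np.set_printoptions(precision=4,suppress=True)
q=lambda x,y,z: w2v(ray(d,(x/2.4+100,y/2.4+30),z))*1000
print("pad",q(352,461,.030),q(352,493,.065),q(352,511,.065))
print("pad",q(298,493,.065),q(411,493,.065))
print("brk near",q(305,440,.066),q(410,438,.066),"far",q(302,300,.066),q(411,300,.066), "floor",q(325,283,.03),q(390,283,.03))
print("stop",q(240,203,.069),q(458,203,.069),"lips",q(286,280,.038),q(416,280,.038),"hood",q(75,577,.082),"bolt",q(150,62,.012),q(549,62,.012))
# wheel hints, seen from side0/scene0: balls
for n,pts in(("scene0",[(165+72/2.5,110+48/2.5),(165+42/2.5,110+101/2.5)]),("side0",[(255+170/2.5,140+21/2.5),(255+277/2.5,140+26/2.5)])):
    e=load(n)
    for u in pts:
        p=w2v(ray(e,u,.056));p2=p-[0,-.13];print(n,p,"r",np.linalg.norm(p2),"ang",np.degrees(np.arctan2(p2[1],p2[0])))
E
```

```text
pad [ -0.8261 -19.764 ] [ -0.4097 -17.2112] [ -0.4673 -24.4543]
pad [-19.9806 -17.094 ] [ 21.0134 -17.3395]
brk near [-16.8272   3.969 ] [20.2742  4.5428] far [-16.51    54.2371] [19.8845 54.1376] floor [-10.4037  52.9961] [14.0607 52.9357]
stop [-35.09    86.2364] [34.2104 86.1478] lips [-24.2644  55.6834] [23.3079 55.5681] hood [-97.5652 -40.8985] bolt [-73.7225 131.33  ] [ 72.6423 131.4258]
scene0 [-0.0191 -0.2098] r 0.08208314042208317 ang -103.42915811498077
scene0 [ 0.0678 -0.1725] r 0.0799681624851496 ang -32.08783990822276
side0 [ 0.0679 -0.1731] r 0.08047002556919813 ang -32.396290463283016
side0 [-0.0203 -0.2088] r 0.08134928013345179 ang -104.45110778405667
```

```bash
cat >> h.py <<'E'
def push(o,phi,back,z,r=.054,flip=0): # phi deg in vice frame, tool y radial
    f=np.radians(phi);u=np.array([np.cos(f),np.sin(f)]);n=np.array([u[1],-u[0]])
    c=u*r+n*back;P=v2w(c[0],c[1]-.13,z)
    plan(o,P,phi+5.4+flip);return P
E
python3 - <<'E'
from h import *
from bench import r
o=r.get_obs();print(np.round(o["joints"],2))
print(push(o,-104,.034,.2)); push(o,-104,.034,.2,flip=180)
E
```

```text
[-0.58  0.3   0.47  1.98 -0.17  0.89  0.07]
tcp [0.527  0.0412 0.2019] tooly 5.36 tool z [ 0.008  0.003 -1.   ] F [-0.   0.  -0.8] w 0.0639 t 6.2167 -> shift [-20.42  -4.88   0.12] roll 1.814
[ 0.49754146 -0.1667317   0.2       ]
tcp [0.527  0.0412 0.2019] tooly 5.36 tool z [ 0.008  0.003 -1.   ] F [-0.   0.  -0.8] w 0.0639 t 6.2167 -> shift [-20.42  -4.88   0.12] roll -1.327
```

>>> apply_moves:
  moves:
    - [[-2,-0.5,0],0.12]
    - [[-4,-1,0],0.24]
    - [[-6,-1.5,0],0.36]
    - [[-8,-2,0],0.48]
    - [[-10,-2.5,0],0.6]
    - [[-12,-3,0],0.72]
    - [[-14,-3.5,0],0.84]
    - [[-16,-4,0],0.96]
    - [[-18,-4.5,0],1.08]
    - [[-20.4,-4.9,0],1.2]
  claw: 0

```text
clock: 7.05
tcp_pos: [0.4935, -0.1667, 0.1966]
orientation: [-3.058, -0.715, 0.002]
contact_force: [-0.0, 0.4, 0.2]
grip_width: 0.0001
```

>>> apply_moves:
  moves:
    - [[0,0,0],0.12]
    - [[0,0,0],0.24]
    - [[0,0,0],0.36]
    - [[0,0,0],0.48]
    - [[0,0,0],0.6]
    - [[0,0,0],0.62]
    - [[0,0,0],0.62]

```text
clock: 7.63
tcp_pos: [0.4941, -0.1664, 0.1967]
orientation: [3.132, -0.24, -0.002]
contact_force: [0.5, -0.3, -0.6]
grip_width: 0.0
```

```bash
python3 - <<'E'
from h import *
from bench import r,imaging
d=imaging.grab_frame("wrist");np.savez("pics/w4.npz",**d)
o=r.get_obs();print(np.round(o["joints"],2));push(o,-104,.034,.053)
cv2.imwrite("pics/w4.png",crop(d,0,0,512,384,1.5,1.5))
E
```

```text
[-0.54  0.41  0.96  2.01 -0.42  0.93 -1.09]
tcp [ 0.4942 -0.1664  0.1969] tooly -98.7 tool z [-0.001 -0.    -1.   ] F [0.6 0.2 0.2] w 0.0 t 7.6833 -> shift [ 0.35 -0.02 14.39] roll -0.002
```

View pics/w4.png

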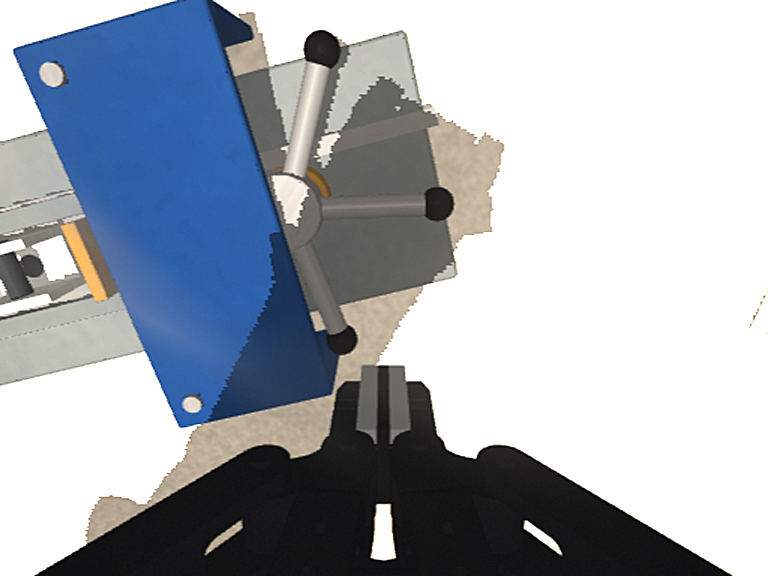

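The three exposed spokes have balls at (321,48), (437,204) and (342,339), and the shut fingers are at (383,367). Now I'll check the angles.

```bash
python3 - <<'E'
from h import *
from bench import r
d=load("w4")
for x,y in [(321,48),(437,204),(342,339)]:
    p=w2v(ray(d,(x/1.5,y/1.5),.056))+[0,.13];print(p.round(4),np.linalg.norm(p).round(4),np.degrees(np.arctan2(p[1],p[0])).round(1))
o=r.get_obs();print("tip rel hub",(w2v(o["tcp_pos"])+[0,.13]).round(4))
# tip pixel and hood end corner as clearance
print("hood corner",w2v(ray(d,(330/1.5,395/1.5),.082))+[0,.13],w2v(ray(d,(181/1.5,427/1.5),.082))+[0,.13])
E
```

```text
[ 0.0688 -0.0423] 0.0807 -31.6
[-0.0182 -0.0806] 0.0826 -102.7
[-0.081 -0.011] 0.0817 -172.2
tip rel hub [-0.0493 -0.0436]
hood corner [-0.10050793 -0.00090299] [-0.09976625  0.08484746]
```

>>> apply_moves:
  moves:
    - [[0,0,3.5],0]
    - [[0,0,7],0]
    - [[0,0,10],0]
    - [[0,0,11.5],0]
    - [[0,0,12.5],0]
    - [[0,0,13.2],0]
    - [[0,0,13.9],0]
    - [[0,0,13.9],0]
    - [[0,0,13.9],0]

```text
clock: 8.43
tcp_pos: [0.495, -0.1668, 0.0588]
orientation: [-3.132, 0.243, -0.001]
contact_force: [-0.1, 0.2, -0.1]
grip_width: -0.0002
```

```bash
python3 - <<'E'
from h import *
from bench import r
o=r.get_obs();push(o,-103.5,.018,.058)
for p in(-95,-87,-79,-70,-60,-50,-40,-30,-22): push(o,p,.017,.058)
E
```

```text
tcp [ 0.495  -0.1668  0.0588] tooly -98.87 tool z [ 0.001 -0.    -1.   ] F [-0.1  0.2 -0.1] w -0.0002 t 8.4333 -> shift [ 1.89 -0.04  0.08] roll -0.013
tcp [ 0.495  -0.1668  0.0588] tooly -98.87 tool z [ 0.001 -0.    -1.   ] F [-0.1  0.2 -0.1] w -0.0002 t 8.4333 -> shift [2.81 0.14 0.08] roll -0.162
tcp [ 0.495  -0.1668  0.0588] tooly -98.87 tool z [ 0.001 -0.    -1.   ] F [-0.1  0.2 -0.1] w -0.0002 t 8.4333 -> shift [3.6  0.2  0.08] roll -0.301
tcp [ 0.495  -0.1668  0.0588] tooly -98.87 tool z [ 0.001 -0.    -1.   ] F [-0.1  0.2 -0.1] w -0.0002 t 8.4333 -> shift [4.39 0.15 0.08] roll -0.441
tcp [ 0.495  -0.1668  0.0588] tooly -98.87 tool z [ 0.001 -0.    -1.   ] F [-0.1  0.2 -0.1] w -0.0002 t 8.4333 -> shift [ 5.26 -0.04  0.08] roll -0.598
tcp [ 0.495  -0.1668  0.0588] tooly -98.87 tool z [ 0.001 -0.    -1.   ] F [-0.1  0.2 -0.1] w -0.0002 t 8.4333 -> shift [ 6.17 -0.41  0.09] roll -0.773
tcp [ 0.495  -0.1668  0.0588] tooly -98.87 tool z [ 0.001 -0.    -1.   ] F [-0.1  0.2 -0.1] w -0.0002 t 8.4333 -> shift [ 7.01 -0.93  0.09] roll -0.947
tcp [ 0.495  -0.1668  0.0588] tooly -98.87 tool z [ 0.001 -0.    -1.   ] F [-0.1  0.2 -0.1] w -0.0002 t 8.4333 -> shift [ 7.75 -1.59  0.09] roll -1.122
tcp [ 0.495  -0.1668  0.0588] tooly -98.87 tool z [ 0.001 -0.    -1.   ] F [-0.1  0.2 -0.1] w -0.0002 t 8.4333 -> shift [ 8.36 -2.36  0.09] roll -1.296
tcp [ 0.495  -0.1668  0.0588] tooly -98.87 tool z [ 0.001 -0.    -1.   ] F [-0.1  0.2 -0.1] w -0.0002 t 8.4333 -> shift [ 8.74 -3.05  0.09] roll -1.436
```

>>> apply_moves:
  moves:
    - [[0.5,0,0],0]
    - [[1,0,0],0]
    - [[1.3,0,0],0]
    - [[1.6,0,0],0]
    - [[1.8,0,0],0]
    - [[2,0,0],-0.02]
    - [[2.2,0,0],-0.05]
    - [[2.4,0.05,0],-0.09]

```text
clock: 9.1
tcp_pos: [0.5162, -0.1708, 0.0579]
orientation: [-3.139, 0.099, 0.006]
contact_force: [-5.4, 0.5, 3.4]
grip_width: 0.0002
```

```bash
python3 - <<'E'
import numpy as np
# tool frame at start: x=tangential ahead, y=radial out; centre c=(−back, r)
for D in range(4,41,4):
    a=np.radians(D);r,b=5.4,1.7
    c=np.array([r*np.sin(a)-b*np.cos(a)+b, r*np.cos(a)+b*np.sin(a)-r])
    print(D,c.round(2),round(-a,3))
E
```

```text
4 [0.38 0.11] -0.07
8 [0.77 0.18] -0.14
12 [1.16 0.24] -0.209
16 [1.55 0.26] -0.279
20 [1.95 0.26] -0.349
24 [2.34 0.22] -0.419
28 [2.73 0.17] -0.489
32 [3.12 0.08] -0.559
36 [ 3.5  -0.03] -0.628
40 [ 3.87 -0.17] -0.698
```

>>> apply_moves:
  moves:
    - [[0.38,0.11,0],-0.07]
    - [[0.77,0.18,0],-0.14]
    - [[1.16,0.24,0],-0.21]
    - [[1.55,0.26,0],-0.28]
    - [[1.95,0.26,0],-0.35]
    - [[2.34,0.22,0],-0.42]
    - [[2.73,0.17,0],-0.49]
    - [[3.12,0.08,0],-0.56]

```text
clock: 9.77
tcp_pos: [0.5467, -0.1743, 0.0577]
orientation: [-3.043, -0.775, 0.007]
contact_force: [-6.8, -1.8, 3.1]
grip_width: 0.0002
```

>>> apply_moves:
  moves:
    - [[0.38,0.11,0],-0.07]
    - [[0.77,0.18,0],-0.14]
    - [[1.16,0.24,0],-0.21]
    - [[1.55,0.26,0],-0.28]
    - [[1.95,0.26,0],-0.35]
    - [[2.34,0.22,0],-0.42]
    - [[2.73,0.17,0],-0.49]
    - [[3.12,0.08,0],-0.56]
    - [[3.5,-0.03,0],-0.63]
    - [[3.5,-0.03,0],-0.63]

```text
clock: 10.6
tcp_pos: [0.5778, -0.1579, 0.0576]
orientation: [-2.653, -1.68, 0.006]
contact_force: [-3.8, -3.0, 0.5]
grip_width: 0.0
```

```bash
python3 - <<'E'
from h import *
from bench import r
o=r.get_obs();push(o,-31,.017,.058);print(np.round(o["joints"],2),w2v(o["tcp_pos"])+[0,.13])
E
```

```text
tcp [ 0.5778 -0.1579  0.0576] tooly -25.32 tool z [-0.004 -0.001 -1.   ] F [-3.8 -3.   0.5] w 0.0 t 10.6 -> shift [ 0.2   0.22 -0.04] roll 0.005
[-0.12  0.62  0.39  1.9  -0.35  0.69  0.02] [ 0.03465035 -0.04295921]
```

>>> apply_moves:
  moves:
    - [[-0.6,0,0],0]
    - [[-1,0,0],0]
    - [[-1,0,-3],0]
    - [[-1,0,-7],0]
    - [[-1,0,-7],0]

```text
clock: 11.02
tcp_pos: [0.5796, -0.1681, 0.1348]
orientation: [2.652, 1.67, 0.012]
contact_force: [1.2, -1.1, 0.6]
grip_width: 0.0
```

```bash
python3 - <<'E'
from h import *
from bench import r
o=r.get_obs();push(o,-103.5,.037,.127);print(np.round(o["joints"],2),w2v(o["tcp_pos"])+[0,.13])
E
```

```text
tcp [ 0.5796 -0.1681  0.1348] tooly -25.62 tool z [ 0.011 -0.002 -1.   ] F [ 1.2 -1.1  0.6] w 0.0 t 11.0167 -> shift [-3.53 -7.7   0.69] roll 1.265
[-0.15  0.51  0.45  1.86 -0.29  0.82 -0.01] [ 0.03553871 -0.05328018]
```

>>> apply_moves:
  moves:
    - [[-0.4,-0.9,0],0.12]
    - [[-0.8,-1.7,0],0.24]
    - [[-1.2,-2.6,0],0.36]
    - [[-1.6,-3.5,0],0.48]
    - [[-2,-4.4,0],0.6]
    - [[-2.4,-5.2,0],0.72]
    - [[-2.8,-6.1,0],0.84]
    - [[-3.2,-7,0],0.96]
    - [[-3.5,-7.7,0],1.08]
    - [[-3.5,-7.7,0],1.2]

```text
clock: 11.85
tcp_pos: [0.4897, -0.1646, 0.1284]
orientation: [-3.138, 0.129, -0.0]
contact_force: [0.6, -0.3, 0.2]
grip_width: 0.0002
```

>>> apply_moves:
  moves:
    - [[0,0,0],0.065]
    - [[0,0,0],0.065]

```text
clock: 12.02
tcp_pos: [0.4914, -0.1644, 0.1285]
orientation: [3.133, -0.223, 0.001]
contact_force: [-0.7, -0.5, -0.8]
grip_width: 0.0003
```

```bash
python3 - <<'E'
from h import *
from bench import r,imaging
d=imaging.grab_frame("wrist");np.savez("pics/w5.npz",**d)
o=r.get_obs();push(o,-103.5,.037,.058)
hsv=cv2.cvtColor(d["frame"],cv2.COLOR_BGR2HSV)
m=cv2.inRange(d["frame"],(0,0,0),(28,28,28));m[235:]=0
for c in cv2.findContours(m,0,2)[0]:
    if cv2.contourArea(c)>60:
        (x,y),R_=cv2.minEnclosingCircle(c);p=w2v(ray(d,(x,y),.056))+[0,.13];print((x,y),round(R_,1),p.round(4),np.linalg.norm(p).round(4),np.degrees(np.arctan2(p[1],p[0])).round(1))
red=cv2.inRange(hsv,(0,150,60),(8,255,255));M=cv2.moments(red)
if M["m00"]:
    x,y=M["m10"]/M["m00"],M["m01"]/M["m00"];p=w2v(ray(d,(x,y),.056))+[0,.13];print("red",x,y,p,np.degrees(np.arctan2(p[1],p[0])))
E
```

```text
tcp [ 0.4915 -0.1644  0.1284] tooly -97.93 tool z [ 0.001 -0.001 -1.   ] F [-0.9  0.1 -0.3] w -0.0002 t 12.0667 -> shift [0.38 0.18 7.05] roll 0.003
(8.0, 208.5) 22.9 [-0.0109  0.1105] 0.111 95.6
(306.0723571777344, 149.3520965576172) 14.7 [-0.0175 -0.0805] 0.0824 -102.3
(203.77406311035156, 11.836898803710938) 17.7 [ 0.0676 -0.0415] 0.0793 -31.6
```

The wheel has turned one full pitch (72°). I'll repeat with the next spoke.

>>> apply_moves:
  moves:
    - [[0.2,0.2,2.5],0]
    - [[0.3,0.2,4.5],0]
    - [[0.3,0.2,6],0]
    - [[0.3,0.2,7],0]
    - [[0.3,0.2,7],0]
    - [[0.9,0.2,7],0]
    - [[1.4,0.2,7],0]
    - [[1.7,0.2,7],0]
    - [[2,0.2,7],0]
    - [[2.3,0.2,7],0]

```text
clock: 12.9
tcp_pos: [0.5145, -0.1694, 0.0589]
orientation: [3.134, -0.219, 0.002]
contact_force: [-0.8, 0.4, 0.5]
grip_width: -0.0003
```

>>> apply_moves:
  moves:
    - [[0.3,0.09,0],-0.055]
    - [[0.55,0.15,0],-0.1]
    - [[0.77,0.18,0],-0.14]
    - [[1.16,0.24,0],-0.21]
    - [[1.55,0.26,0],-0.28]
    - [[1.95,0.26,0],-0.35]
    - [[2.34,0.22,0],-0.42]

```text
clock: 13.48
tcp_pos: [0.5341, -0.1751, 0.058]
orientation: [-3.109, -0.442, 0.007]
contact_force: [-5.7, 0.1, 3.8]
grip_width: -0.0001
```

>>> apply_moves:
  moves:
    - [[0.38,0.11,0],-0.07]
    - [[0.77,0.18,0],-0.14]
    - [[1.16,0.24,0],-0.21]
    - [[1.55,0.26,0],-0.28]
    - [[1.95,0.26,0],-0.35]

```text
clock: 13.9
tcp_pos: [0.5535, -0.1728, 0.058]
orientation: [-2.985, -0.976, 0.007]
contact_force: [-7.0, -1.9, 1.7]
grip_width: -0.0002
```

```bash
python3 - <<'E'
from h import *
from bench import r
o=r.get_obs();push(o,-31,.017,.058)
E
```

```text
tcp [ 0.5535 -0.1728  0.058 ] tooly -53.79 tool z [-0.005  0.    -1.   ] F [-7.  -1.9  1.7] w -0.0002 t 13.9 -> shift [ 3.12  0.34 -0.01] roll -0.492
```

>>> apply_moves:
  moves:
    - [[0.38,0.11,0],-0.07]
    - [[0.77,0.18,0],-0.14]
    - [[1.16,0.24,0],-0.21]
    - [[1.55,0.26,0],-0.28]

```text
clock: 14.23
tcp_pos: [0.5674, -0.1663, 0.058]
orientation: [-2.819, -1.382, 0.007]
contact_force: [-5.8, -3.8, 2.5]
grip_width: -0.0003
```

>>> apply_moves:
  moves:
    - [[0.38,0.11,0],-0.07]
    - [[0.77,0.18,0],-0.14]
    - [[0.96,0.21,0],-0.175]

```text
clock: 14.48
tcp_pos: [0.5752, -0.16, 0.0579]
orientation: [-2.688, -1.624, 0.007]
contact_force: [-6.1, -3.4, 0.6]
grip_width: 0.0002
```

```bash
python3 - <<'E'
from h import *
from bench import r
o=r.get_obs();push(o,-31,.017,.058)
E
```

```text
tcp [ 0.5752 -0.16    0.0579] tooly -27.72 tool z [-0.004 -0.001 -1.   ] F [-6.1 -3.4  0.6] w 0.0002 t 14.4833 -> shift [ 0.51  0.34 -0.01] roll -0.037
```

>>> apply_moves:
  moves:
    - [[0.19,0.06,0],-0.035]
    - [[0.38,0.11,0],-0.07]
    - [[0.38,0.11,0],-0.07]

```text
clock: 14.73
tcp_pos: [0.578, -0.1573, 0.0579]
orientation: [-2.631, -1.715, 0.006]
contact_force: [-4.7, -3.1, 0.3]
grip_width: -0.0001
```

>>> apply_moves:
  moves:
    - [[-0.6,0,0],0]
    - [[-1,0,0],0]
    - [[-1,0,-3],0]
    - [[-1,0,-7],0]
    - [[-1,0,-7],0]

```text
clock: 15.15
tcp_pos: [0.5804, -0.167, 0.135]
orientation: [2.627, 1.709, 0.012]
contact_force: [0.9, -0.8, 0.6]
grip_width: 0.0001
```

>>> apply_moves:
  moves:
    - [[-0.4,-0.9,0],0.12]
    - [[-0.8,-1.7,0],0.24]
    - [[-1.2,-2.6,0],0.36]
    - [[-1.6,-3.5,0],0.48]
    - [[-2,-4.4,0],0.6]
    - [[-2.4,-5.2,0],0.72]
    - [[-2.8,-6.1,0],0.84]
    - [[-3.2,-7,0],0.96]
    - [[-3.4,-7.4,0],1.08]
    - [[-3.4,-7.4,0],1.2]

```text
clock: 15.98
tcp_pos: [0.494, -0.1665, 0.1286]
orientation: [-3.14, 0.082, -0.001]
contact_force: [0.0, 0.4, 0.4]
grip_width: 0.0
```

```bash
python3 - <<'E'
from h import *
from bench import r,imaging
d=imaging.grab_frame("wrist");np.savez("pics/w6.npz",**d)
o=r.get_obs();push(o,-100,.034,.058)
m=cv2.inRange(d["frame"],(0,0,0),(28,28,28));m[235:]=0
hsv=cv2.cvtColor(d["frame"],cv2.COLOR_BGR2HSV);m|=cv2.inRange(hsv,(0,150,60),(6,255,255))
for c in cv2.findContours(m,0,2)[0]:
    if cv2.contourArea(c)>60:
        (x,y),R_=cv2.minEnclosingCircle(c);p=w2v(ray(d,(x,y),.056))+[0,.13];print((x,y),round(R_,1),p.round(4),np.linalg.norm(p).round(4),np.degrees(np.arctan2(p[1],p[0])).round(1))
cv2.imwrite("pics/w6.png",crop(d,0,0,512,384,1.5,1.5))
E
```

```text
tcp [ 0.4948 -0.1662  0.1285] tooly -93.34 tool z [ 0.001  0.    -1.   ] F [ 0.4 -0.2 -0.5] w -0.0001 t 16.0333 -> shift [0.63 0.29 7.05] roll 0.022
(216.2012939453125, 264.032470703125) 13.4 [-0.0807 -0.0123] 0.0816 -171.4
(308.3660583496094, 156.9107208251953) 14.6 [-0.0165 -0.0806] 0.0822 -101.6
(218.46131896972656, 12.494475364685059) 17.7 [ 0.0681 -0.0408] 0.0794 -30.9
```

View pics/w6.png

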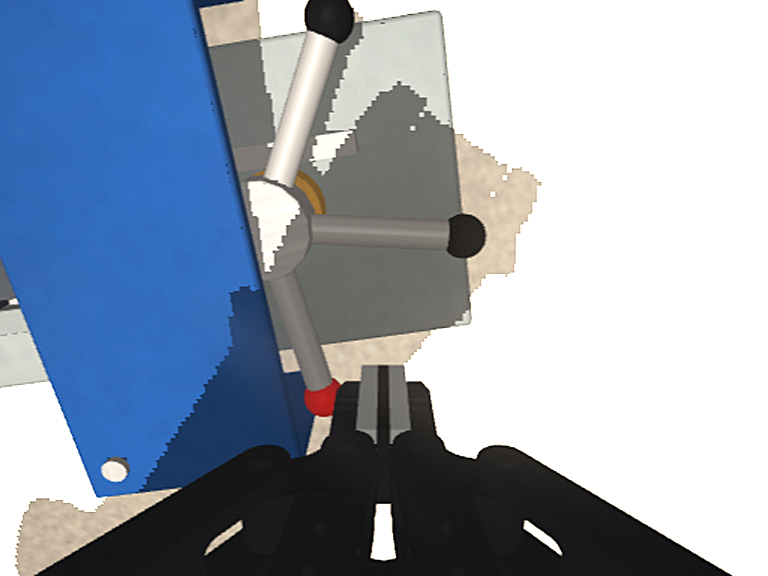

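The view shows the red ball at (322,397), which puts the wheel near 3.27 rad, just short of clamping. I'm going down behind the spoke at -101° for the final careful push.

>>> apply_moves:
  moves:
    - [[0.1,0.2,2.5],0.05]
    - [[0.1,0.3,4.5],0.05]
    - [[0.1,0.3,6],0.05]
    - [[0.1,0.3,7],0.05]
    - [[0.1,0.3,7],0.05]
    - [[0.7,0.3,7],0.05]
    - [[1.2,0.3,7],0.05]
    - [[1.6,0.3,7],0.05]
    - [[1.8,0.3,7],0.05]
    - [[1.8,0.3,7],0.05]

```text
clock: 16.87
tcp_pos: [0.5139, -0.1699, 0.0589]
orientation: [3.138, -0.148, 0.003]
contact_force: [0.8, -0.4, 0.3]
grip_width: 0.0003
```

>>> apply_moves:
  moves:
    - [[0.15,0,0],0]
    - [[0.3,0,0],0]
    - [[0.3,0,0],0]

```text
clock: 17.12
tcp_pos: [0.5155, -0.1702, 0.0583]
orientation: [-3.138, 0.15, 0.001]
contact_force: [0.6, -1.2, 0.8]
grip_width: 0.0
```

>>> apply_moves:
  moves:
    - [[0.15,0.02,0],-0.02]
    - [[0.3,0.05,0],-0.05]
    - [[0.3,0.05,0],-0.05]

```text
clock: 17.37
tcp_pos: [0.5168, -0.171, 0.058]
orientation: [-3.14, 0.068, 0.005]
contact_force: [-5.0, -0.3, 2.7]
grip_width: -0.0001
```

>>> apply_moves:
  moves:
    - [[0.1,0.03,0],-0.02]
    - [[0.2,0.05,0],-0.035]
    - [[0.2,0.05,0],-0.035]

```text
clock: 17.62
tcp_pos: [0.5186, -0.1717, 0.0579]
orientation: [-3.141, 0.014, 0.005]
contact_force: [-4.8, 0.8, 2.9]
grip_width: -0.0
```

>>> apply_moves:
  moves:
    - [[0.1,0.03,0],-0.02]
    - [[0.2,0.05,0],-0.035]
    - [[0.2,0.05,0],-0.035]

```text
clock: 17.87
tcp_pos: [0.5205, -0.1724, 0.0579]
orientation: [-3.14, -0.04, 0.006]
contact_force: [-4.8, -0.3, 1.4]
grip_width: -0.0
```

>>> apply_moves:
  moves:
    - [[0.1,0.03,0],-0.02]
    - [[0.2,0.05,0],-0.035]
    - [[0.2,0.05,0],-0.035]

```text
clock: 18.12
tcp_pos: [0.5225, -0.1729, 0.0579]
orientation: [-3.139, -0.095, 0.006]
contact_force: [-4.7, -0.3, 2.5]
grip_width: -0.0
```

>>> apply_moves:
  moves:
    - [[0.1,0.03,0],-0.02]
    - [[0.2,0.05,0],-0.035]
    - [[0.3,0.07,0],-0.05]
    - [[0.3,0.07,0],-0.05]

```text
clock: 18.45
tcp_pos: [0.5249, -0.1736, 0.0578]
orientation: [-3.136, -0.173, 0.007]
contact_force: [-6.9, 0.6, 4.5]
grip_width: 0.0
```

>>> apply_moves:
  moves:
    - [[0.1,0.03,0],-0.02]
    - [[0.2,0.05,0],-0.035]
    - [[0.2,0.05,0],-0.035]

```text
clock: 18.7
tcp_pos: [0.5262, -0.174, 0.0578]
orientation: [-3.132, -0.227, 0.009]
contact_force: [-8.6, -1.9, 5.5]
grip_width: -0.0001
```

>>> apply_moves:
  moves:
    - [[0.1,0.03,0],-0.02]
    - [[0.2,0.05,0],-0.035]
    - [[0.2,0.05,0],-0.035]

```text
clock: 18.95
tcp_pos: [0.5276, -0.1744, 0.0577]
orientation: [-3.127, -0.282, 0.01]
contact_force: [-10.2, -0.9, 6.8]
grip_width: -0.0003
```

>>> apply_moves:
  moves:
    - [[0.1,0.02,0],-0.015]
    - [[0.15,0.03,0],-0.025]
    - [[0.15,0.03,0],-0.025]
    - [[0.15,0.03,0],-0.025]

```text
clock: 19.28
tcp_pos: [0.5286, -0.1746, 0.0577]
orientation: [-3.123, -0.319, 0.012]
contact_force: [-11.8, -1.9, 8.7]
grip_width: 0.0002
```

About 12 N of push, so I'm backing off now.

>>> apply_moves:
  moves:
    - [[-0.2,0,0],0]
    - [[-0.5,0,0],0]
    - [[-1.2,0,0],0]
    - [[-1.6,0,0],0]
    - [[-1.6,0,-3],0]
    - [[-1.6,0,-7],0]
    - [[-1.6,0,-11],0]
    - [[-1.6,0,-14],0]
    - [[-1.6,0,-14],0]

```text
clock: 20.03
tcp_pos: [0.5209, -0.1786, 0.2044]
orientation: [3.123, 0.32, 0.017]
contact_force: [1.3, -0.6, -0.2]
grip_width: -0.0002
```

```bash
python3 - <<'E'
from h import *
from bench import r,imaging
plan(r.get_obs(),(.5,-.2,.25),-80)
s=imaging.grab_frame("scene");t=imaging.grab_frame("side");w=imaging.grab_frame("wrist")
np.savez("pics/s7.npz",**s);np.savez("pics/t7.npz",**t)
A=np.hstack([crop(s,165,100,160,120,2.5),crop(t,270,150,120,90,3.334)[:300,:400]])
cv2.imwrite("pics/f7.png",A)
m=cv2.inRange(w["frame"],(0,0,0),(28,28,28));m[235:]=0
hsv=cv2.cvtColor(w["frame"],cv2.COLOR_BGR2HSV);m|=cv2.inRange(hsv,(0,150,60),(6,255,255))
for c in cv2.findContours(m,0,2)[0]:
    if cv2.contourArea(c)>60:
        (x,y),_=cv2.minEnclosingCircle(c);p=w2v(ray(w,(x,y),.056))+[0,.13];print((x,y),p.round(4),np.linalg.norm(p).round(4),np.degrees(np.arctan2(p[1],p[0])).round(1))
E
```

```text
tcp [ 0.5209 -0.1786  0.2044] tooly -78.29 tool z [ 0.011 -0.001 -1.   ] F [ 1.3 -0.6 -0.2] w -0.0002 t 20.0333 -> shift [-2.44  1.69 -4.58] roll 0.03
(218.8224334716797, 234.4766387939453) [-0.0764 -0.0296] 0.082 -158.8
(290.1049499511719, 154.64402770996094) [ 0.0014 -0.0817] 0.0817 -89.0
(229.0, 48.0) [ 0.0758 -0.0251] 0.0799 -18.3
```

View pics/f7.png

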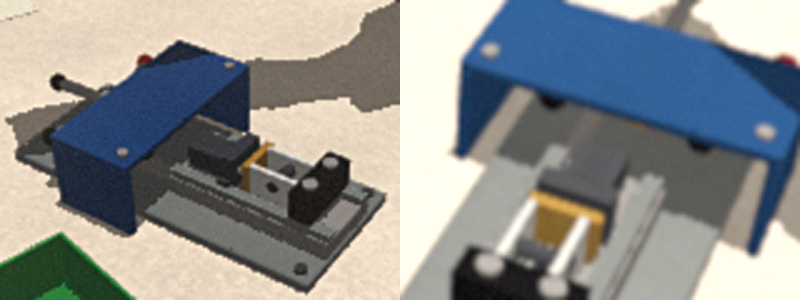

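The bracket sits between the brass pad (right pane about (570,225), left pane (258,165)) and the black stop, flat and between the lips. The wheel has stayed at about 3.5 rad and the fingers touch nothing.

```bash
python3 -c "
from bench import r
print(r.hand_in())"
```

```text
the job is handed in; nothing more can be done
None
```

The bracket is clamped against the back stop, and I handed the job in at about 20 s of the 72 s allowed. The hand-in gives no verdict.

**Placing:** I set the silver bracket on the bed open side up, lengthwise and let go. A wrist view showed it flat, about 2 mm off the bed's centre line and clear of the jaw. While I was setting it down, it pressed on the bed with 24 N for a moment; I backed off before opening the fingers.

**Winding:** I pushed three spokes in turn, about 54 mm from the axis. Turning freely took about 5–7 N. On the last spoke the force climbed steadily to about 12 N sideways. With an 8.7 N upward part it was about 15 N in all, right at your limit but well under the 25 N failure limit. I stopped there.

**Last checks:**
- **Pictures:** they show the bracket held flat between the brass pad and the stop, the wheel at about 3.5 rad after release, and the fingers about 20 cm up and clear.
- **Other objects:** I never went near the tape, bolt, bin or red look-alike, but I did not re-measure their positions at the end.
- **Jaw force disagreement:** I could not measure the jaw force directly. The push force and the travel after contact suggest about 17–20 N while pushing. Working from wheel angle and stop position gives nearer 40 N, but a couple of millimetres of camera error would explain that.

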